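Clear the packing paper and show the oil tin to the inspection camera

ROBOT

A 6-joint arm with a two-finger parallel gripper is mounted at the origin on the work surface. World frame = base frame: x ahead of the robot, y to its left, z up, the work surface at z = 0. Lengths are in m, angles in rad, forces in N, time in s.
With the tool pointing down it reaches from about 0.325 to 1 m from the base axis. Payload 5.1 kg.
Tool frame: the origin (TCP) lies midway between the tips of the shut fingers; the grasp point (between the pads) lies 19 mm behind it; z points along the fingers, y is the line along which they close (so a half turn about z gives the same grasp; the last joint's range is limited). The gripper opens to 85 mm and grips with 20 to 120 N. Pads are 22 mm wide; open, the fingers measure 114 mm over their backs; the gripper's body (76 mm by 85 mm) begins 54 mm behind the grasp point. The pads swing forward as they close: fully open they stand 13 mm farther back than shut.
Start: joints at [-1.42, 0.124, 1.65, -0, 1.367, -0.083], TCP at [0.151, -0.632, 0.231] pointing down, gripper open.
Joint ranges: [-2.61, 2.61], [-1.02, 2.33], [0.03, 2.71], [-1.35, 4.49], [0.32, 2.68], [-2.91, 2.91]. Speed limits (rad/s): [2.57, 2.57, 3.14, 3.14, 3.14, 3.14].

INTERFACE

Orientations are given as a rotation vector (axis times angle).
In Python, from station import arm gives the robot as it stands.
- The arm moves only by the tool servo_tool, never from a script. Its argument "rows" is one flat list of numbers, 7 for each row, row after row: the closure, from 0 (fully open) to 1 (shut), then the shift along the tool's x, y, z in m, then the turn, a rotation vector about the tool's x, y, z in rad. In form: [hand, x, y, z, rx, ry, rz, hand, x, y, z, rx, ry, rz, ...]. A call has 1 to 8 rows; each row is the pose to reach, as a shift and turn from the pose commanded when the call began, along the tool's axes at that moment; what a row does not reach only later rows make up. A row lasts 1/12 s, in which the tool goes at most 41.7 mm and 7.16 degrees, less where a joint would pass 70% of its speed; a pose out of reach is approached as far as the arm can. A call with a gripper value outside its range is refused whole. The fingers move at their own pace and stop on an object; "force" is the grip in N (left out, the last holds). Time passes only in rows, so rows that repeat a pose let the fingers close. It gives the time, the measured TCP pose, the force, the opening and the grip force at its end, in the units of the state.
- arm.state(): the state, without advancing time (a new reading comes with each control period).
- arm.capture(name): name is "scene" or "top"; returns a dict with "image" (384x512x3 uint8, blue, green, red), "mtx" (3x3 intrinsics, pixels), "R" (3x3) and "t" (3): a world point X has camera coordinates R X + t. Camera axes: x right, y down, z forward; pixel columns grow to the right and rows downward; lengths in m; the calibration is good to about 2 mm. A picture is of the moment at which its call begins. There is no depth.
- arm.hand_in(): hands the job in; it is judged then, once.
Trained networks look in the newest picture that a camera, given by its name, has taken for a name from the list of things; names that differ only in an ending like _2 or _b are one class to them, and where a whole thing is asked for, a point or a joint stands for the part that bears it (a point fixed in the world has none). Each returns a list of dicts, best first, with "conf" (0 to 1); they miss things now and then, are a little off and sometimes report something else, mostly with a low value. They report only what shows in the picture. A call takes as long as a camera call.
- arm.cut_out(label, camera): "region" (384x512 bool, what is visible of it) and "position" ([column, row] in pixels, amid what is visible of it).
- arm.pinpoint(label, camera): "position" ([column, row] in pixels: a listed point, or the origin of a listed thing).
The state is a dict: "time": time; "qpos": joint angles; "dq": joint speeds; "joint_efforts": joint torques, N m; "eef_pos": TCP position; "orientation": TCP orientation; "ft_force": force on the tool from outside, world axes, zero at the start; "ft_torque": the same for the moment, N m; "opening": finger opening in m; "grasp_force": force on a finger pad.
Only numpy, scipy, OpenCV 4.12 (cv2) and the standard library are available. Lean on these libraries where they do the work, as an engineer would, in place of code of your own. Each camera call takes 0.05 s, during which the arm holds its last target. There are 200 camera calls.

TASK

First clear the two crumpled packing-paper balls out of the shallow shipping tray into the deep cardboard waste carton. Then take the small rectangular oil tin out of the tray and hold it up to the inspection camera: the middle of its label about 14 cm straight in front of the lens, the label facing the lens and square to the view (so leaned back to match the camera's downward look), cap side up and level in the picture. Finish while still holding the tin there, still, touching nothing but the gripper; leave the jars, the can, the tape roll and the camera where they are.

Things in the scene. Friction and masses are not known exactly. Their poses are not given: they have to be found in the camera images.
- tray: Fixed shallow cardboard tray, open on top, 200 (its x) by 300 (its y) by 38 mm high, walls and floor 5 mm thick. Origin: centre of its underside, on the table; z up.
- tin: Loose rectangular gold-coloured oil tin standing in the tray: 32 mm deep (x), 54 wide (y), 78 high, plus a white cap (19 mm across, 10 high) on top, 12 mm off-centre to +y. 0.1 to 0.23 kg. Origin: centre of its underside; z up, +x out of the label side (paper label on that broad face only), which at first looks roughly away from the robot. The paper balls lie beside its narrow (y) sides.
- tin_label (a point): The middle of the tin's label: on the +x face, 39 mm above the tin's underside.
- ball_a_mid (a point): Middle of a crumpled ball of white packing paper, stiff and lumpy, 45 to 62 mm across, about 50 mm high, 20 g, lying in the tray on the +y side of the tin; the point is about 25 mm above the tray floor at the start.
- ball_b_mid (a point): Middle of the other, like ball of packing paper, on the -y side of the tin.
- bin: Fixed deep cardboard waste carton, open on top, 190 by 190 by 130 mm high, walls and floor 5 mm, empty at the start. Origin: centre of its underside, on the table; z up.
- camera: Inspection camera head: 46 mm grey box, black lens 34 mm across; on an upright post (18 mm thick, 387 high, about 60 behind the lens, foot 110 square). Origin: centre of the lens front. Looks along its own -x, towards the robot's side and 25 degrees below level; its y is level, its z is up in the picture. Lens 0.25 to 0.32 m above the table, different each time; it slips if pushed.
- focus (a point): The point in the air 140 mm straight in front of the lens on the camera's line of sight, where the middle of the label belongs.
- jar_a: Bystander: glass jar with a steel lid, 62 mm across, 85 mm high. Origin: centre of its underside.
- jar_b: Bystander: a second jar of the same size.
- can: Bystander: round can, 66 mm across, 100 mm high. Origin: centre of its underside.
- tape: Bystander: roll of packing tape lying flat, 96 mm across, 48 mm high. Origin: centre of its underside.

How it is judged:
By the outcome, as a careful person would: the job done as asked, in the order asked, and still so for the second after the job is handed in, while the arm keeps its last pose, push and grip.
It also fails if it takes over 67 s, if anything falls off the work surface, if the arm or the gripper's body presses on something with over 40 N, if the wrist force passes 120 N, or if a joint passes its speed limit or range.

## Working session

There is one attempt and no reset: what is moved stays moved. The work goes in short steps, Python scripts to look and compute and a tool call to move; the robot and the scene stay as the last step left them, time stands still between calls to the robot, and variables do not carry over. Pictures are saved under pics/ and viewed, at most 10 in all, crops included, and the job is handed in when it is done.

Besides the shell and the picture viewer there is one more tool, called after "Call:" as name(argument=value, ...), one argument or row to a line, values as JSON. servo_tool: Moves the arm, as the interface text tells. Its arguments: {"type":"object","properties":{"rows":{"type":"array","items":{"type":"number"}},"force":{"type":"number"}},"required":["rows"]}

```bash
mkdir -p pics
cat > h.py <<'E'
import numpy as np, cv2
from station import arm
from scipy.spatial.transform import Rotation as Rn
def ray(c,px):
    d=np.linalg.inv(c["mtx"])@np.array([px[0],px[1],1.]); R=np.array(c["R"]);return -R.T@np.array(c["t"]), R.T@d
def atz(c,px,z):
    o,d=ray(c,px); return o+d*(z-o[2])/d[2]
def tri(cs,pxs):
    A=np.zeros((3,3));b=np.zeros(3);rs=[]
    for c,p in zip(cs,pxs):
        o,d=ray(c,p);d=d/np.linalg.norm(d);P=np.eye(3)-np.outer(d,d);A+=P;b+=P@o;rs.append((o,P))
    X=np.linalg.solve(A,b);return X,[round(float(np.linalg.norm(P@(X-o))),4) for o,P in rs]
def proj(c,X):
    v=c["mtx"]@(np.array(c["R"])@np.array(X)+np.array(c["t"]));return v[:2]/v[2]
E
python3 - <<'E'
from h import *
np.set_printoptions(precision=3,suppress=True)
cs={n:arm.capture(n) for n in("scene","top")}
cv2.imwrite("pics/s.png",np.hstack([cs["scene"]["image"],cs["top"]["image"]])[:, :, :]) if 0 else None
for n in cs: cv2.imwrite(f"pics/{n}0.png",cv2.resize(cs[n]["image"],(800,600)))
for n in cs: print(n,ray(cs[n],(256,192)))
for l in "tray tin tin_label ball_a_mid ball_b_mid bin camera focus jar_a jar_b can tape".split():
    r={n:arm.pinpoint(l,n) for n in cs}
    for n in cs: print(l,n,[(np.round(d["position"],1).tolist(),round(d["conf"],2)) for d in r[n][:3]])
    if all(r.values()):print("   ",*tri([cs[n] for n in cs],[r[n][0]["position"] for n in cs]))
print(arm.state())
E
```

```text
scene (array([ 1.266, -0.072,  1.225]), array([-0.533,  0.068, -0.844]))
top (array([0.412, 0.04 , 1.092]), array([ 0.144,  0.003, -0.99 ]))
tray scene [([253.7, 188.8], 0.76)]
tray top [([270.9, 216.4], 0.85)]
    [0.493 0.009 0.027] [0.0103, 0.0103]
tin scene [([250.8, 196.9], 0.73)]
tin top [([270.9, 211.7], 0.78)]
    [0.508 0.002 0.004] [0.0044, 0.0044]
tin_label scene [([249.2, 195.7], 0.88)]
tin_label top [([274.0, 205.3], 0.54)]
    [ 0.524 -0.005  0.039] [0.0054, 0.0054]
ball_a_mid scene [([279.1, 182.0], 0.76), ([157.0, 178.7], 0.67), ([347.5, 257.6], 0.56)]
ball_a_mid top [([235.6, 217.3], 0.83)]
    [0.49  0.105 0.035] [0.0014, 0.0014]
ball_b_mid scene [([217.4, 188.3], 0.75)]
ball_b_mid top [([302.7, 220.6], 0.77)]
    [ 0.476 -0.096  0.036] [0.0006, 0.0006]
bin scene [([371.7, 175.9], 0.55)]
bin top [([136.3, 213.0], 0.75), ([261.9, 133.9], 0.75)]
    [0.51  0.414 0.014] [0.0018, 0.0018]
camera scene [([125.9, 224.1], 0.84)]
camera top [([405.1, 116.0], 0.82)]
    [ 0.706 -0.319  0.293] [0.0008, 0.0008]
focus scene []
focus top [([221.5, 136.2], 0.37)]
jar_a scene [([30
[... 335 characters left out ...]
0.01 ] [0.0057, 0.0057]
can scene [([268.7, 262.6], 0.81)]
can top [([261.0, 135.8], 0.73)]
    [0.75  0.022 0.017] [0.0021, 0.0021]
tape scene [([158.7, 181.2], 0.95)]
tape top [([361.9, 248.2], 0.68)]
    [ 0.39  -0.282  0.002] [0.0027, 0.0027]
{'time': 1.3, 'qpos': array([-1.42 ,  0.124,  1.65 ,  0.   ,  1.368, -0.083]), 'dq': array([-0.   ,  0.   ,  0.001,  0.001, -0.001,  0.   ]), 'joint_efforts': array([  0.   , -42.359, -36.575,  -0.   ,   0.001,  -0.   ]), 'eef_pos': array([ 0.151, -0.632,  0.231]), 'orientation': array([-3.12 , -0.366, -0.   ]), 'ft_force': array([0.308, 0.617, 0.207]), 'ft_torque': array([ 0.004,  0.051, -0.024]), 'grasp_force': 0.0, 'opening': 0.08555474475990432}
```

View pics/scene0.png

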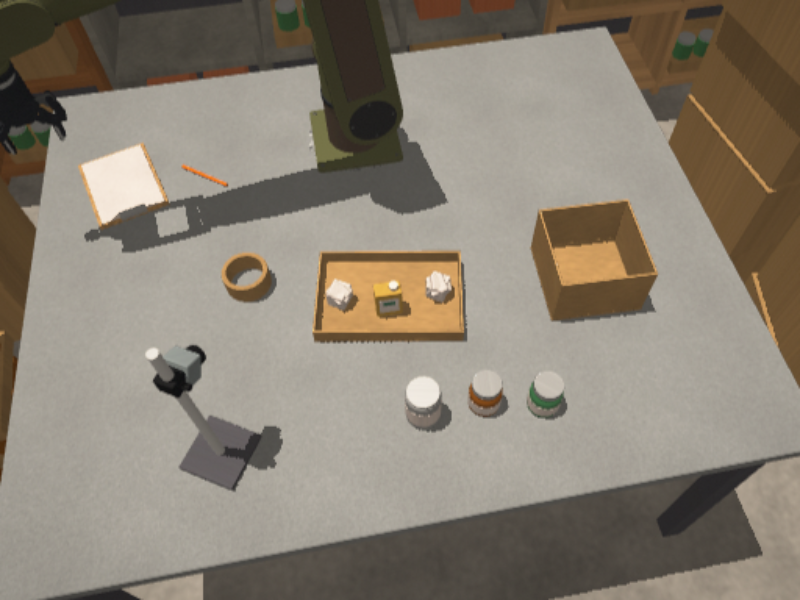

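View pics/top0.png

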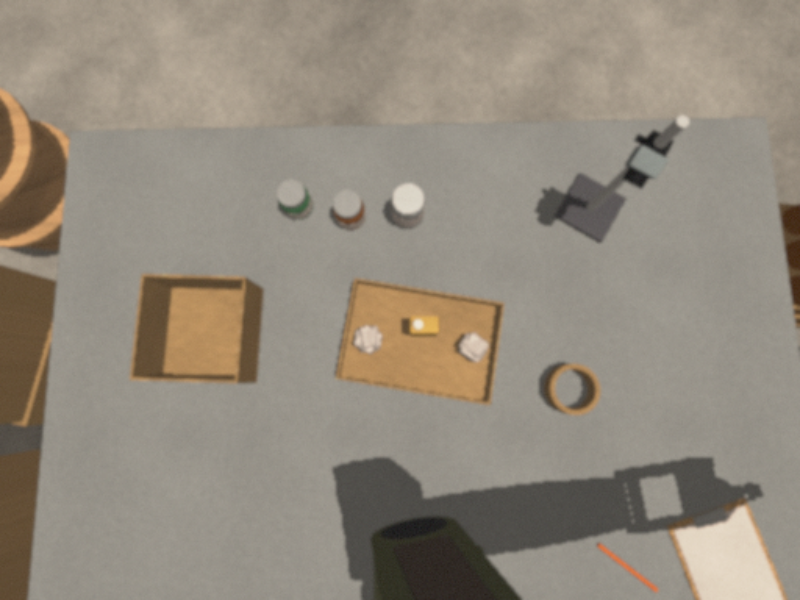

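Both views show the tray at mid-table with the tin between two balls (scene px ~388,298; balls 340,293 and 438,286), the carton at +y and the camera head far right. I still need the yaws of the tin, tray and camera.

Run:
```python
from h import *
np.set_printoptions(precision=3,suppress=True)
cs={n:arm.capture(n) for n in("scene","top")}
a=cs["scene"]["image"][215:320,85:185];b=cs["top"]["image"][65:165,335:445]
cv2.imwrite("pics/cam.png",np.hstack([cv2.resize(a,(400,420),interpolation=cv2.INTER_CUBIC),cv2.resize(b,(400,420),interpolation=cv2.INTER_CUBIC)]))
def yaw_rect(c,mask,z):
    v,u=np.nonzero(mask);P=np.array([atz(c,(x,y),z)[:2] for x,y in zip(u,v)],dtype=np.float32)
    (ce,sz,an)=cv2.minAreaRect(P*1000);return np.round(ce,1),np.round(sz,1),round(an,1)
for n,c in cs.items():
    for l,z in(("tray",.038),("tin",.083),("bin",.13),("ball_a_mid",.03)):
        for r in arm.cut_out(l,n)[:3]: print(n,l,round(r["conf"],2),np.round(r["position"]),r["region"].sum(),yaw_rect(c,r["region"],z))
    hsv=cv2.cvtColor(c["image"],cv2.COLOR_BGR2HSV)
    g=cv2.inRange(c["image"],(50,50,50),(95,95,100));
    r=[190,215]
# predicted silhouettes of foot for various
print(atz(cs["scene"],(97.3,227.2),.387),atz(cs["top"],(436.5,78.1),.387))
for s in("scene","top"):
    r=arm.cut_out("camera",s); print([(round(q["conf"],2),q["region"].sum(),q["position"]) for q in r])
d=arm.state();M=Rn.from_rotvec(d["orientation"]).as_matrix();print(M)
```

```text
scene tray 0.65 [258. 190.] 4757 (array([494.8,   4.3]), array([303.1, 228.1]), 79.1)
scene tin 0.92 [251. 190.] 355 (array([533.9,  -3.2]), array([53.7, 76.4]), 86.1)
scene tin 0.41 [218. 186.] 275 (array([505.3, -98.2]), array([56.6, 64.3]), 49.1)
scene bin 0.79 [375. 169.] 4870 (array([546.1, 399.9]), array([229.3, 264.9]), 87.3)
scene bin 0.48 [310. 251.] 539 (array([787.2, 127.4]), array([57.2, 88. ]), 68.4)
scene ball_a_mid 0.58 [281. 184.] 194 (array([494.6, 107.5]), array([42.3, 62. ]), 78.9)
top tray 0.81 [271. 218.] 5564 (array([486.7,   4.4]), array([299.4, 197.5]), 79.0)
top tray 0.23 [237. 218.] 253 (array([490.6, 107. ]), array([51.2, 52.6]), 78.0)
top tin 0.81 [273. 212.] 188 (array([508.4,  -1. ]), array([49.5, 29.1]), 88.9)
top bin 0.92 [128. 210.] 5512 (array([507.9, 403.1]), array([224.2, 197.6]), 87.2)
top ball_a_mid 0.75 [274. 212.] 237 (array([513.5,  -1.7]), array([55.2, 36.8]), 88.9)
top ball_a_mid 0.59 [237. 219.] 260 (array([489.6, 107.2]), array([51.9, 51.7]), 89.0)
[ 0.759 -0.353  0.387] [ 0.756 -0.353  0.387]
[(0.62, np.int64(660), [115.1, 236.8])]
[(0.55, np.int64(643), [414.1, 103.2])]
[[ 0.973  0.232 -0.   ]
 [ 0.232 -0.973  0.   ]
 [ 0.    -0.    -1.   ]]
```

View pics/cam.png

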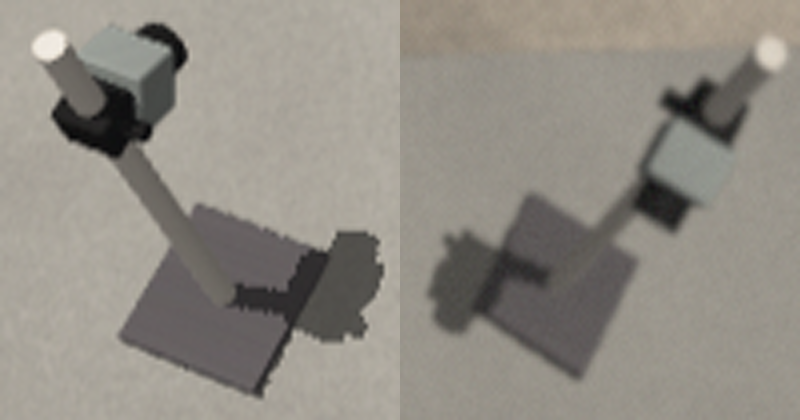

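The foot's corners and post top are clear in both crops (post top at left crop 50,45 and right crop 770,53). The post-to-lens line gives a yaw of about -34°, and I'll check that against the foot edges.

```bash
cat >> h.py <<'E'
np.set_printoptions(precision=4,suppress=True)
def plan(p,R):
    d=arm.state();M=Rn.from_rotvec(d["orientation"]).as_matrix()
    print("shift",M.T@(np.array(p)-d["eef_pos"]),"turn",Rn.from_matrix(M.T@R).as_rotvec())
def down(yaw): # tool y = world dir at angle yaw, z down
    y=np.array([np.cos(yaw),np.sin(yaw),0]);z=np.array([0,0,-1.]);return np.column_stack([np.cross(y,z),y,z])
E
python3 - <<'E'
from h import *
cs={n:arm.capture(n) for n in("scene","top")}
A=[atz(cs["scene"],(85+x/4-.4,215+y/4-.4),.0) for x,y in((200,205),(120,338),(258,393))]
B=[atz(cs["top"],(335+x/3.636-.4,65+y/4.2-.4),.0) for x,y in((485,315),(530,193),(637,262),(580,380))]
for S in(A,B):
    for a,b in zip(S,S[1:]): d=b-a;print(np.linalg.norm(d[:2]),np.degrees(np.arctan2(d[1],d[0]))%90-90)
print(np.mean(B,0))
plan([.49,.105,.13],down(np.radians(-8)));plan([.49,.105,.13],down(np.radians(172)))
E
```

```text
0.10887713749850346 -32.52220823931106
0.1113668947349109 -31.508337462817323
0.11135104440631001 -28.183890266142512
0.10594378826369748 -33.32835231469467
0.11274129258393704 -34.31588084310678
[ 0.7512 -0.7152  0.    ]
shift [ 0.501  -0.6386  0.1013] turn [-0.      0.     -1.1974]
shift [ 0.501  -0.6386  0.1013] turn [0.     0.     1.9442]
```

Call:
servo_tool(
  rows=[0,0.2,-0.255,0,0,0,-0.95,0,0.2,-0.255,0,0,0,-0.95,0,0.2,-0.255,0,0,0,-0.95,0,0.2,-0.255,0,0,0,-0.95,0,0.2,-0.255,0,0,0,-0.95,0,0.2,-0.255,0,0,0,-0.95,0,0.2,-0.255,0,0,0,-0.95,0,0.2,-0.255,0,0,0,-0.95],
  force=40,
)

```text
time: 2.67
eef_pos: [0.2866, -0.3355, 0.2314]
orientation: [2.602, 1.76, 0.001]
ft_force: [0.2, -0.1, 0.1]
opening: 0.0856
grasp_force: 0.0
```

```bash
python3 -c "
from h import *
plan([.49,.106,.13],down(np.radians(-8)));s=arm.state();print(s['eef_pos'],s['orientation'],s['time'],s['qpos'],s['ft_force'])"
```

```text
shift [0.4854 0.0245 0.1015] turn [ 0.0007 -0.0001 -0.2415]
[ 0.2866 -0.3355  0.2314] [2.6016 1.7602 0.0009] 2.6667 [-0.9859 -0.3634  2.0935  0.0006  1.411  -0.6048] [ 0.1775 -0.0861  0.1039]
```

Call:
servo_tool(
  rows=[0,0.32,0.016,0,0,0,-0.2415,0,0.32,0.016,0,0,0,-0.2415,0,0.32,0.016,0,0,0,-0.2415,0,0.32,0.016,0,0,0,-0.2415,0,0.32,0.016,0,0,0,-0.2415,0,0.32,0.016,0,0,0,-0.2415,0,0.32,0.016,0,0,0,-0.2415,0,0.32,0.016,0,0,0,-0.2415],
)

```text
time: 3.33
eef_pos: [0.4223, -0.0446, 0.2318]
orientation: [2.374, 2.056, 0.002]
ft_force: [-0.9, -0.7, 0.6]
opening: 0.0852
grasp_force: 0.0
```

Call:
servo_tool(
  rows=[0,0.1586,0.0478,0.1,0,0,0,0,0.1586,0.0478,0.1,0,0,0,0,0.1586,0.0478,0.1,0,0,0,0,0.1586,0.0478,0.1,0,0,0,0,0.1586,0.0478,0.1,0,0,0,0,0.1586,0.0478,0.1,0,0,0,0,0.1586,0.0478,0.1,0,0,0],
)

```text
time: 3.92
eef_pos: [0.4913, 0.1032, 0.1302]
orientation: [-2.373, -2.056, 0.004]
ft_force: [-0.1, -0.3, -0.2]
opening: 0.0853
grasp_force: 0.0
```

```bash
python3 -c "
from h import *
plan([.49,.106,.015],down(np.radians(-8)));s=arm.state();print(s['eef_pos'],s['qpos'],s['ft_force'])"
```

```text
shift [ 0.0027 -0.0014  0.1152] turn [-0.0026  0.0009 -0.0034]
[0.4913 0.1032 0.1302] [ 0.1003 -0.1191  2.0698 -0.0003  1.1937  0.2434] [-0.1283 -0.3129 -0.1612]
```

Call:
servo_tool(
  rows=[0,0.0027,-0.0014,0.04,0,0,0,0,0.0027,-0.0014,0.08,0,0,0,0,0.0027,-0.0014,0.1,0,0,0,0,0.0027,-0.0014,0.115,0,0,0,0,0.0027,-0.0014,0.115,0,0,0,1,0.0027,-0.0014,0.115,0,0,0,1,0.0027,-0.0014,0.115,0,0,0,1,0.0027,-0.0014,0.115,0,0,0],
)

```text
time: 4.58
eef_pos: [0.4923, 0.1049, 0.0193]
orientation: [2.377, 2.052, 0.003]
ft_force: [-2.4, -1.5, 7.0]
opening: 0.0547
grasp_force: 40.1
```

Call:
servo_tool(
  rows=[1,0,0,0,0,0,0,1,0,0,0,0,0,0,1,0,0,0,0,0,0,1,0,0,0,0,0,0,1,0,0,0,0,0,0],
)

```text
time: 5.0
eef_pos: [0.4926, 0.105, 0.0194]
orientation: [2.375, 2.053, 0.004]
ft_force: [-3.2, -1.5, 6.7]
opening: 0.0546
grasp_force: 39.8
```

Call:
servo_tool(
  rows=[1,0,0,-0.04,0,0,0,1,0,0,-0.08,0,0,0,1,0,0,-0.12,0,0,0,1,0,0,-0.16,0,0,0,1,0.02,0,-0.18,0,0,0,1,0.06,-0.005,-0.18,0,0,0,1,0.1,-0.01,-0.18,0,0,0,1,0.14,-0.012,-0.18,0,0,0],
)

```text
time: 5.67
eef_pos: [0.5001, 0.2471, 0.1999]
orientation: [2.377, 2.051, 0.009]
ft_force: [0.0, -0.1, 0.2]
opening: 0.0546
grasp_force: 41.2
```

Call:
servo_tool(
  rows=[1,0.04,-0.004,0,0,0,0,1,0.08,-0.008,0,0,0,0,1,0.12,-0.012,0,0,0,0,1,0.16,-0.015,0.01,0,0,0,1,0.166,-0.015,0.04,0,0,0,1,0.166,-0.015,0.06,0,0,0,1,0.166,-0.015,0.06,0,0,0],
)

```text
time: 6.25
eef_pos: [0.5062, 0.4114, 0.1324]
orientation: [-2.375, -2.056, 0.011]
ft_force: [-2.0, 0.2, -1.3]
opening: 0.055
grasp_force: 41.3
```

```bash
python3 -c "
from h import *
plan([.508,.412,.12],down(np.radians(-8)));s=arm.state();print(s['eef_pos'],s['opening'],s['ft_force'],s['time'])"
```

```text
shift [0.0009 0.0017 0.0124] turn [-0.0049  0.0047 -0.0043]
[0.5062 0.4114 0.1324] 0.05499679727943519 [-1.9588  0.1813 -1.3093] 6.25
```

Call:
servo_tool(
  rows=[0,0,0,0,0,0,0,0,0,0,0,0,0,0,0,0,0,0,0,0,0,0,0,0,0,0,0,0,0,0,0,-0.03,0,0,0,0,0,0,-0.07,0,0,0,0,0,0,-0.08,0,0,0,0,-0.02,0,-0.08,0,0,0],
)

```text
time: 6.92
eef_pos: [0.5087, 0.3954, 0.2243]
orientation: [2.375, 2.055, 0.021]
ft_force: [-0.7, -0.8, 1.1]
opening: 0.0856
grasp_force: 0.0
```

Call:
servo_tool(
  rows=[0,-0.04,0.003,0,0,0,0,0,-0.08,0.006,0,0,0,0,0,-0.12,0.01,0,0,0,0,0,-0.16,0.013,0,0,0,0,0,-0.2,0.016,0,0,0,0,0,-0.24,0.02,0,0,0,0,0,-0.28,0.023,0,0,0,0,0,-0.32,0.026,0,0,0,0],
)

```text
time: 7.58
eef_pos: [0.4851, 0.0698, 0.2181]
orientation: [2.375, 2.052, 0.005]
ft_force: [0.7, -0.1, -0.5]
opening: 0.0851
grasp_force: 0.0
```

Run:
```python
from h import *
cs={n:arm.capture(n) for n in("scene","top")}
for l in("ball_b_mid","bin","tin"):
  for n in cs: print(l,n,[(np.round(d["position"],1).tolist(),round(d["conf"],2),atz(cs[n],d["position"],{"b":.03,"t":.005}[l[0]])) for d in arm.pinpoint(l,n)[:3]])
for r in arm.cut_out("ball_b_mid","top"): print(r["conf"],r["position"],r["region"].sum())
plan([.476,-.096,.13],down(np.radians(-8)));s=arm.state();print(s['eef_pos'],s['time'])
cv2.imwrite("pics/bin.png",cv2.resize(cs["scene"]["image"][100:260,170:430],(780,480)))
```

```text
ball_b_mid scene [([372.2, 178.4], 0.74, array([0.5303, 0.4043, 0.03  ])), ([218.8, 185.9], 0.73, array([ 0.4642, -0.0896,  0.03  ]))]
ball_b_mid top [([303.2, 222.0], 0.73, array([ 0.4721, -0.0984,  0.03  ])), ([271.3, 213.0], 0.32, array([ 0.5012, -0.0022,  0.03  ]))]
bin scene [([373.3, 180.0], 0.81, array([0.5369, 0.4058, 0.03  ])), ([270.6, 262.9], 0.65, array([0.7579, 0.0241, 0.03  ])), ([306.3, 259.8], 0.19, array([0.7679, 0.1278, 0.03  ]))]
bin top [([136.7, 211.5], 0.93, array([0.5134, 0.4094, 0.03  ])), ([302.9, 223.6], 0.17, array([ 0.4673, -0.0973,  0.03  ]))]
tin scene [([250.4, 195.1], 0.7, array([0.5025, 0.0064, 0.005 ]))]
tin top [([271.7, 210.7], 0.49, array([ 0.5105, -0.0046,  0.005 ]))]
0.68 [305.6, 224.5] 216
shift [-0.1685  0.0151  0.0865] turn [ 0.0004 -0.0002 -0.0038]
[0.4851 0.0729 0.2166] 8.0333
```

View pics/bin.png

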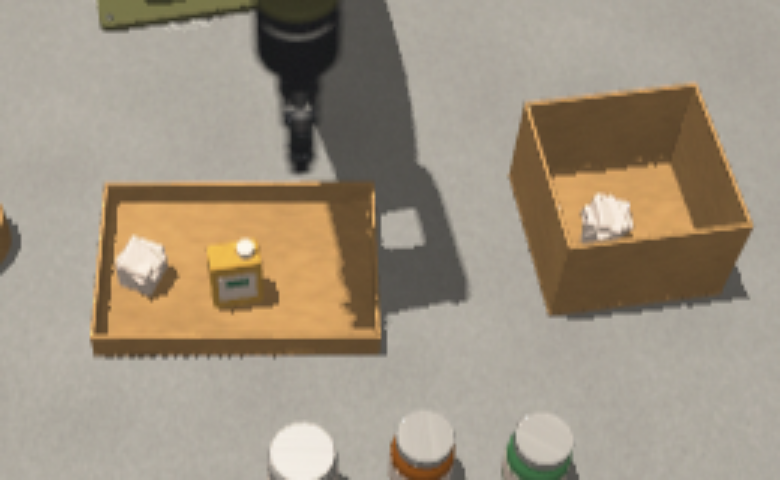

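The picture shows ball A inside the carton (605,215) and ball B (140,262) still beside the tin. Next is ball B.

Call:
servo_tool(
  rows=[0,-0.04,0.003,0,0,0,0,0,-0.08,0.006,0.01,0,0,0,0,-0.12,0.009,0.03,0,0,0,0,-0.15,0.011,0.05,0,0,0,0,-0.171,0.012,0.085,0,0,0,0,-0.171,0.012,0.085,0,0,0,0,-0.171,0.012,0.085,0,0,0],
)

```text
time: 8.62
eef_pos: [0.4707, -0.0987, 0.129]
orientation: [-2.374, -2.05, 0.004]
ft_force: [-0.0, -0.6, 0.2]
opening: 0.0853
grasp_force: 0.0
```

Call:
servo_tool(
  rows=[0,0,0,0.04,0,0,0,0,0,0,0.08,0,0,0,0,0,0,0.1,0,0,0,0,0,0,0.111,0,0,0,0,0,0,0.111,0,0,0,1,0,0,0.111,0,0,0,1,0,0,0.111,0,0,0,1,0,0,0.111,0,0,0],
)

```text
time: 9.28
eef_pos: [0.4746, -0.0996, 0.0236]
orientation: [2.373, 2.052, 0.004]
ft_force: [-0.6, 0.1, 4.6]
opening: 0.0577
grasp_force: 41.7
```

Call:
servo_tool(
  rows=[1,0,0,0,0,0,0,1,0,0,0,0,0,0,1,0,0,0,0,0,0,1,0,0,0,0,0,0],
)

```text
time: 9.62
eef_pos: [0.4746, -0.0997, 0.0236]
orientation: [2.374, 2.051, 0.005]
ft_force: [-2.3, 1.3, 6.1]
opening: 0.0575
grasp_force: 41.4
```

Call:
servo_tool(
  rows=[1,0,0,-0.04,0,0,0,1,0,0,-0.08,0,0,0,1,0,0,-0.12,0,0,0,1,0,0,-0.16,0,0,0,1,0.02,0,-0.18,0,0,0,1,0.06,-0.005,-0.18,0,0,0,1,0.1,-0.008,-0.18,0,0,0,1,0.14,-0.01,-0.18,0,0,0],
)

```text
time: 10.28
eef_pos: [0.4833, 0.0421, 0.2034]
orientation: [2.376, 2.05, 0.007]
ft_force: [1.2, -0.8, -0.0]
opening: 0.0577
grasp_force: 42.7
```

Call:
servo_tool(
  rows=[1,0.04,-0.003,0,0,0,0,1,0.08,-0.006,0,0,0,0,1,0.12,-0.009,0,0,0,0,1,0.16,-0.012,0,0,0,0,1,0.2,-0.015,0,0,0,0,1,0.24,-0.018,0,0,0,0,1,0.28,-0.021,0,0,0,0,1,0.32,-0.024,0,0,0,0],
)

```text
time: 10.95
eef_pos: [0.5054, 0.3635, 0.2024]
orientation: [2.376, 2.054, 0.005]
ft_force: [0.7, 0.6, 0.8]
opening: 0.0573
grasp_force: 42.7
```

Call:
servo_tool(
  rows=[1,0.035,-0.002,0,0,0,0,1,0.055,-0.003,0.02,0,0,0,1,0.055,-0.003,0.06,0,0,0,1,0.055,-0.003,0.07,0,0,0,1,0.055,-0.003,0.07,0,0,0,0,0.055,-0.003,0.07,0,0,0,0,0.055,-0.003,0.07,0,0,0,0,0.055,-0.003,0.07,0,0,0],
)

```text
time: 11.62
eef_pos: [0.5117, 0.416, 0.1336]
orientation: [2.378, 2.053, 0.007]
ft_force: [0.2, 1.5, 0.2]
opening: 0.0852
grasp_force: 0.0
```

Call:
servo_tool(
  rows=[0,0,0,0,0,0,0,0,0,0,0,0,0,0,0,0,0,-0.04,0,0,0,0,0,0,-0.08,0,0,0,0,0,0,-0.08,0,0,0],
)

```text
time: 12.03
eef_pos: [0.514, 0.4182, 0.2214]
orientation: [2.376, 2.053, 0.025]
ft_force: [1.0, 0.4, 3.6]
opening: 0.0855
grasp_force: 0.0
```

Run:
```python
from h import *
plan([.506,-.001,.16],down(np.radians(-92)));s=arm.state();print(s['eef_pos'],s['time'],s['qpos'])
```

```text
shift [-0.4166  0.0523  0.0575] turn [ 0.0016 -0.0177  1.46  ]
[0.514  0.4182 0.2214] 12.0333 [0.602  0.1475 1.6409 0.     1.3369 0.7477]
```

Call:
servo_tool(
  rows=[0,-0.27,0.034,0,0,0,0.95,0,-0.27,0.034,0,0,0,0.95,0,-0.27,0.034,0,0,0,0.95,0,-0.27,0.034,0,0,0,0.95,0,-0.27,0.034,0,0,0,0.95,0,-0.27,0.034,0,0,0,0.95,0,-0.27,0.034,0,0,0,0.95,0,-0.27,0.034,0,0,0,0.95],
)

```text
time: 12.7
eef_pos: [0.5048, 0.1398, 0.2112]
orientation: [3.056, 0.724, 0.003]
ft_force: [-0.2, -0.2, -0.8]
opening: 0.0857
grasp_force: 0.0
```

Run:
```python
from h import *
cs={n:arm.capture(n) for n in("scene","top")}
for l in("ball_b_mid","tin","tin_label"):
  for n in cs: print(l,n,[(np.round(d["position"],1).tolist(),round(d["conf"],2),atz(cs[n],d["position"],{"b":.03,"t":.005}[l[0]] if l!="tin_label" else .044)) for d in arm.pinpoint(l,n)[:3]])
# gold mask rect
I=[]
for n,(r,c) in {"scene":((165,230),(215,290)),"top":((185,240),(240,305))}.items():
    im=cs[n]["image"][r[0]:r[1],c[0]:c[1]]; I.append(cv2.resize(im,(390,390),interpolation=cv2.INTER_CUBIC))
    print(n,(c[0],r[0]),(390/(c[1]-c[0]),390/(r[1]-r[0])))
cv2.imwrite("pics/tin.png",np.hstack(I))
bi=cs["scene"]["image"][120:220,330:430];cv2.imwrite("pics/bin2.png",cv2.resize(bi,(300,300)))
cv2.imwrite("pics/tin.png",np.hstack(I))
for n in cs:
    b=cs[n]; 
    for r in arm.cut_out("tin",n)[:1]:
        print(n,r["conf"],r["position"],r["region"].sum())
        v,u=np.nonzero(r["region"]);P=np.array([atz(b,(x,y),.083)[:2] for x,y in zip(u,v)],np.float32);print(cv2.minAreaRect(P*1000))
plan([.506,-.001,.16],down(np.radians(-92)))
```

```text
ball_b_mid scene [([389.8, 182.3], 0.41, array([0.5557, 0.4552, 0.03  ]))]
ball_b_mid top [([121.7, 197.5], 0.68, array([0.5575, 0.4574, 0.03  ]))]
tin scene [([252.3, 196.4], 0.88, array([0.5086, 0.0116, 0.005 ])), ([245.8, 194.7], 0.55, array([ 0.4982, -0.008 ,  0.005 ]))]
tin top [([269.8, 211.5], 0.5, array([0.5081, 0.0014, 0.005 ]))]
tin_label scene [([245.9, 194.1], 0.94, array([ 0.5206, -0.0094,  0.044 ]))]
tin_label top [([272.3, 204.4], 0.75, array([ 0.526 , -0.0053,  0.044 ]))]
scene (215, 165) (5.2, 6.0)
top (240, 185) (6.0, 7.090909090909091)
scene 0.91 [250.4, 192.1] 370
((534.7006225585938, -3.1909523010253906), (54.387447357177734, 78.08724975585938), 86.05208587646484)
top 0.82 [274.2, 211.5] 232
((508.4265441894531, 0.3989734649658203), (52.461219787597656, 34.930442810058594), 88.93124389648438)
shift [-0.0654  0.1297  0.0502] turn [-0.      0.0002  0.5118]
```

View pics/tin.png

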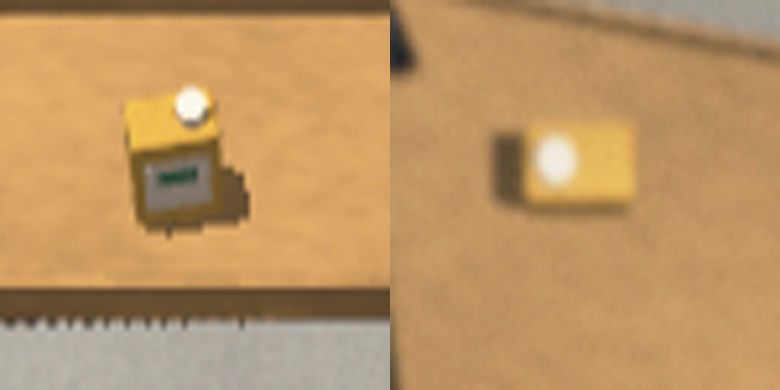

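The tin stands alone in the tray. In the top crop its top face spans about (525–636, 122–203), with the cap on the +y side at (557,160), and both balls are reported in the carton.

Run:
```python
from h import *
cs={n:arm.capture(n) for n in("scene","top")}
def S(x,y,z):return atz(cs["scene"],(215+x/5.2-.4,165+y/6-.4),z)
def T(x,y,z):return atz(cs["top"],(240+(x-390)/6-.4,185+y/7.09-.4),z)
for f,q,cap in((S,((125,103),(213,92),(218,138),(132,150)),(192,103)),(T,((525,122),(637,122),(635,203),(525,203)),(557,160))):
    P=[f(*p,.083)[:2] for p in q]; print(np.round(P,3).tolist(),np.mean(P,0),[round(float(np.degrees(np.arctan2(*(b-a)[::-1]))),1) for a,b in zip(P,P[1:])],"cap",f(*cap,.093))
for y in(-92,-93):plan([.506,-.001,.16],down(np.radians(y)))
```

```text
[[0.496, -0.026], [0.499, 0.026], [0.528, 0.024], [0.526, -0.027]] [ 0.5123 -0.0006] [86.5, -3.9, -92.7] cap [0.5105 0.0121 0.093 ]
[[0.53, 0.026], [0.529, -0.029], [0.496, -0.027], [0.497, 0.027]] [ 0.5127 -0.0007] [-91.1, 176.6, 88.9] cap [0.5129 0.011  0.093 ]
shift [-0.0653  0.1296  0.0502] turn [-0.      0.0002  0.5113]
shift [-0.0653  0.1296  0.0502] turn [-0.      0.0002  0.5287]
```

Call:
servo_tool(
  rows=[0,-0.06,0.13,0.02,0,0,0.52,0,-0.06,0.13,0.02,0,0,0.52,0,-0.06,0.13,0.02,0,0,0.52,0,-0.06,0.13,0.02,0,0,0.52,0,-0.06,0.13,0.02,0,0,0.52,0,-0.06,0.13,0.02,0,0,0.52,0,-0.06,0.13,0.02,0,0,0.52,0,-0.06,0.13,0.02,0,0,0.52],
)

```text
time: 13.97
eef_pos: [0.5109, 0.0017, 0.1906]
orientation: [-3.141, 0.066, -0.001]
ft_force: [0.4, 0.4, -0.0]
opening: 0.0851
grasp_force: 0.0
```

Run:
```python
from h import *
plan([.5125,-.0007,.036],down(np.radians(-92.5)));s=arm.state();print(s['eef_pos'],s['ft_force'])
```

```text
shift [0.0016 0.0024 0.1546] turn [-0.0003 -0.0004  0.0018]
[0.5109 0.0017 0.1906] [ 0.4416  0.4067 -0.0133]
```

Call:
servo_tool(
  rows=[0,0.0016,0.0024,0.04,0,0,0,0,0.0016,0.0024,0.08,0,0,0,0,0.0016,0.0024,0.12,0,0,0,0,0.0016,0.0024,0.145,0,0,0,0,0.0016,0.0024,0.155,0,0,0,0,0.0016,0.0024,0.155,0,0,0,0,0.0016,0.0024,0.155,0,0,0],
  force=60,
)

```text
time: 14.55
eef_pos: [0.5131, -0.0012, 0.0363]
orientation: [3.141, -0.068, 0.002]
ft_force: [0.3, 0.1, 0.3]
opening: 0.0853
grasp_force: 0.0
```

Call:
servo_tool(
  rows=[1,0,0,0,0,0,0,1,0,0,0,0,0,0,1,0,0,0,0,0,0,1,0,0,0,0,0,0,1,0,0,0,0,0,0,1,0,0,0,0,0,0,1,0,0,0,0,0,0],
)

```text
time: 15.13
eef_pos: [0.5144, -0.002, 0.0379]
orientation: [3.141, -0.07, 0.007]
ft_force: [0.6, 1.5, 6.6]
opening: 0.0534
grasp_force: 63.8
```

Call:
servo_tool(
  rows=[1,0,0,-0.02,0,0,0,1,0,0,-0.06,0,0,0,1,0,0,-0.1,0,0,0,1,0,0,-0.14,0,0,0,1,0,0,-0.18,0,0,0,1,0,0,-0.2,0,0,0,1,0,0,-0.2,0,0,0],
)

```text
time: 15.72
eef_pos: [0.5153, -0.0022, 0.2428]
orientation: [3.14, -0.07, 0.019]
ft_force: [-0.1, 0.4, -0.7]
opening: 0.0536
grasp_force: 63.4
```

```bash
cat >> h.py <<'E'
def Rc(yaw):return (Rn.from_euler("z",yaw,degrees=True)*Rn.from_euler("y",-25,degrees=True)).as_matrix()
E
python3 - <<'E'
from h import *
X=[]
for k in range(4):
    cs={n:arm.capture(n) for n in("scene","top")}
    ps=[arm.pinpoint("camera",n) for n in cs]
    if all(ps): x,e=tri(list(cs.values()),[p[0]["position"] for p in ps]);print(x,e,[p[0]["position"] for p in ps]);X.append(x)
    ps=[arm.pinpoint("tin_label",n) for n in cs]
    if all(ps): print("label",*tri(list(cs.values()),[p[0]["position"] for p in ps]))
L=np.mean(X,0)
for y in(-32.5,):
    C=Rc(y);F=L-.14*C[:,0];RT=np.column_stack([C[:,0],-C[:,1],-C[:,2]]);p=F-RT@[.014,0,-.006];print(y,"focus",F,"tcp",p);plan(p,RT)
s=arm.state();M=Rn.from_rotvec(s["orientation"]).as_matrix();print("label fk",s["eef_pos"]+M@[.014,0,-.006],s["eef_pos"])
E
```

```text
[ 0.7033 -0.3211  0.2835] [0.0007, 0.0007] [[125.8, 225.0], [404.6, 118.6]]
[ 0.703  -0.3251  0.2831] [0.0021, 0.0021] [[123.0, 225.1], [404.9, 118.7]]
[ 0.708  -0.3225  0.2896] [0.0027, 0.0027] [[123.1, 225.4], [404.5, 115.8]]
[ 0.706  -0.3154  0.302 ] [0.0024, 0.0024] [[124.8, 221.7], [403.9, 114.8]]
-32.5 focus [ 0.5981 -0.2528  0.2304] tcp [ 0.5895 -0.2474  0.219 ]
shift [0.0881 0.2418 0.0164] turn [-0.114   0.4262  0.5141]
label fk [ 0.5263 -0.0025  0.2414] [ 0.5123 -0.0018  0.2354]
```

Run:
```python
from h import *
P={"scene":[[125.9,224.1],[125.8,225],[123,225.1],[123.1,225.4],[124.8,221.7]],"top":[[405.1,116],[404.6,118.6],[404.9,118.7],[404.5,115.8],[403.9,114.8]]}
for k in range(10):
    cs={n:arm.capture(n) for n in P}
    for n in P:
        r=[q["position"] for q in arm.pinpoint("camera",n) if abs(q["position"][1]-170)<70 and q["conf"]>.4]
        if r:P[n].append(list(r[0]))
m=[np.median(P[n],0) for n in P];print(m,[np.std(P[n],0) for n in P],len(P["top"]))
L,e=tri([cs[n] for n in P],m);print(L,e)
post=np.array([.7575,-.353]);d=post-L[:2];print(np.linalg.norm(d),np.degrees(np.arctan2(d[1],d[0])))
C=Rc(-32);F=L-.14*C[:,0];RT=np.column_stack([C[:,0],-C[:,1],-C[:,2]]);p=F-RT@[.014,0,-.006];print("focus",F,"tcp",p);plan(p,RT)
```

```text
[array([124., 225.]), array([404.6, 116.6])] [array([1.5095, 1.4465]), array([1.1813, 1.1448])] 15
[ 0.7064 -0.3217  0.2887] [0.0016, 0.0016]
0.059941938280443315 -31.44503180417442
focus [ 0.5988 -0.2545  0.2295] tcp [ 0.5901 -0.2491  0.2181]
shift [0.0889 0.2435 0.0172] turn [-0.1121  0.4266  0.5055]
```

Call:
servo_tool(
  rows=[1,0.005,0.03,0,-0.014,0.053,0.063,1,0.01,0.06,0.003,-0.028,0.107,0.126,1,0.015,0.09,0.005,-0.042,0.16,0.19,1,0.025,0.12,0.008,-0.056,0.213,0.253,1,0.035,0.15,0.01,-0.07,0.267,0.316,1,0.045,0.17,0.012,-0.084,0.32,0.379,1,0.055,0.19,0.014,-0.098,0.373,0.442,1,0.06,0.2,0.015,-0.112,0.4266,0.5055],
)

```text
time: 19.58
eef_pos: [0.5635, -0.2067, 0.2204]
orientation: [2.837, -0.822, 0.633]
ft_force: [0.4, 0.2, -1.6]
opening: 0.0538
grasp_force: 63.8
```

Run:
```python
from h import *
C=Rc(-32);RT=np.column_stack([C[:,0],-C[:,1],-C[:,2]]);plan([ 0.5901,-0.2491,0.2181],RT);s=arm.state();print(s['qpos'],s['ft_force'],s['opening'])
```

```text
shift [0.0399 0.0217 0.0212] turn [ 0.0016 -0.0026 -0.0048]
[-0.4115 -0.2217  2.0459 -0.0826  0.8846  1.7613] [ 0.421   0.1691 -1.5684] 0.0538038071671091
```

Call:
servo_tool(
  rows=[1,0.01,0.005,0.005,0,0,0,1,0.02,0.011,0.01,0,0,0,1,0.03,0.016,0.016,0,0,0,1,0.035,0.019,0.019,0,0,0,1,0.04,0.0217,0.0212,0.0016,-0.0026,-0.0048,1,0.04,0.0217,0.0212,0.0016,-0.0026,-0.0048,1,0.04,0.0217,0.0212,0.0016,-0.0026,-0.0048,1,0.04,0.0217,0.0212,0.0016,-0.0026,-0.0048],
)

```text
time: 20.25
eef_pos: [0.5901, -0.2464, 0.218]
orientation: [2.846, -0.807, 0.626]
ft_force: [-0.6, 0.8, -1.6]
opening: 0.0534
grasp_force: 63.8
```

Run:
```python
from h import *
P={"scene":[],"top":[]};Q={"scene":[],"top":[]}
for k in range(5):
    cs={n:arm.capture(n) for n in P}
    for n in P:
        for D,l in((P,"camera"),(Q,"tin_label")):
            r=arm.pinpoint(l,n)
            if r:D[n].append(list(r[0]["position"]))
for D in(P,Q):
    print({n:np.median(D[n],0) for n in D if D[n]},{n:len(D[n]) for n in D})
    if D["top"] and D["scene"]: print(tri([cs[n] for n in D],[np.median(D[n],0) for n in D]))
C=Rc(-32);RT=np.column_stack([C[:,0],-C[:,1],-C[:,2]]);plan([ 0.5901,-0.2491,0.2181],RT);s=arm.state();print(s['eef_pos'],s['ft_force'],s['opening'],s['time'])
F=np.array([.5988,-.2545,.2295]);print({n:proj(cs[n],F) for n in cs},{n:proj(cs[n],F-.039*C[:,2]-.016*C[:,0]) for n in cs})
I=[cv2.resize(cs["scene"]["image"][190:290,85:225],(480,400),interpolation=cv2.INTER_CUBIC)[:, :400],cv2.resize(cs["top"]["image"][70:190,320:440],(400,400),interpolation=cv2.INTER_CUBIC)]
cv2.imwrite("pics/fin.png",np.hstack([cv2.resize(cs["scene"]["image"][180:300,85:205],(400,400),interpolation=cv2.INTER_CUBIC),I[1]]))
```

```text
{'scene': array([124.4, 223.7]), 'top': array([401.9, 117.5])} {'scene': 5, 'top': 5}
(array([ 0.7041, -0.3179,  0.2888]), [0.0044, 0.0044])
{'scene': array([155.4, 197.8]), 'top': array([137.15, 213.45])} {'scene': 5, 'top': 2}
(array([0.6083, 0.0014, 0.5243]), [0.269, 0.269])
shift [0.0012 0.002  0.0004] turn [-0.0017  0.0027  0.0048]
[ 0.5901 -0.2467  0.218 ] [ 0.4296  0.4476 -0.7967] 0.053316180036093494 21.75
{'scene': array([156.0253, 196.2251]), 'top': array([372.8712, 165.9433])} {'scene': array([159.0397, 204.9524]), 'top': array([368.0592, 168.7795])}
```

View pics/fin.png

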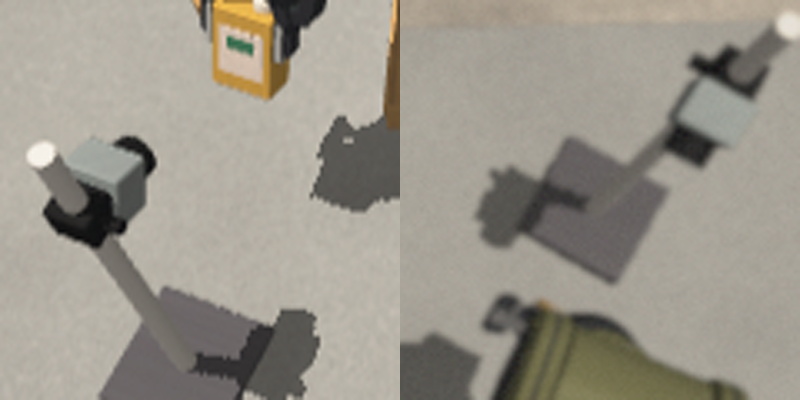

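The left crop shows the tin in the gripper with its label (240,53) within about a pixel of the predicted focus, and the camera unmoved. I'll make a quick check of the tin's tilt and the camera's yaw by projecting corners.

Run:
```python
from h import *
c=arm.capture("scene");s=arm.state();M=Rn.from_rotvec(s["orientation"]).as_matrix()
im=cv2.resize(c["image"][180:300,85:205],(600,600),interpolation=cv2.INTER_CUBIC)
q=lambda X:tuple(int(round(v)) for v in (proj(c,X)-[85,180]+.5)*5)
def box(lo,hi,f,col):
    V=[f(np.array([[lo,hi][i][0],[lo,hi][j][1],[lo,hi][k][2]])) for i in(0,1) for j in(0,1) for k in(0,1)]
    for a in range(8):
        for b in(1,2,4):
            if not a&b: cv2.line(im,q(V[a]),q(V[a|b]),col,1)
# tin in tool: x=tx,y=-ty,z=-tz, origin at (-.002,0,.0329)
box((-.016,-.027,0),(.016,.027,.078),lambda t:s["eef_pos"]+M@(np.array([-.002,0,.0329])+t*[1,-1,-1]),(0,0,255))
C=Rc(-32);L=np.array([.7064,-.3217,.2887])
box((.012,-.023,-.023),(.058,.023,.023),lambda t:L+C@t,(255,0,0))
box((0,-.017,-.017),(.0,.017,.017),lambda t:L+C@t,(0,255,0))
cv2.imwrite("pics/ov.png",im)
```

```text
(no output)
```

View pics/ov.png

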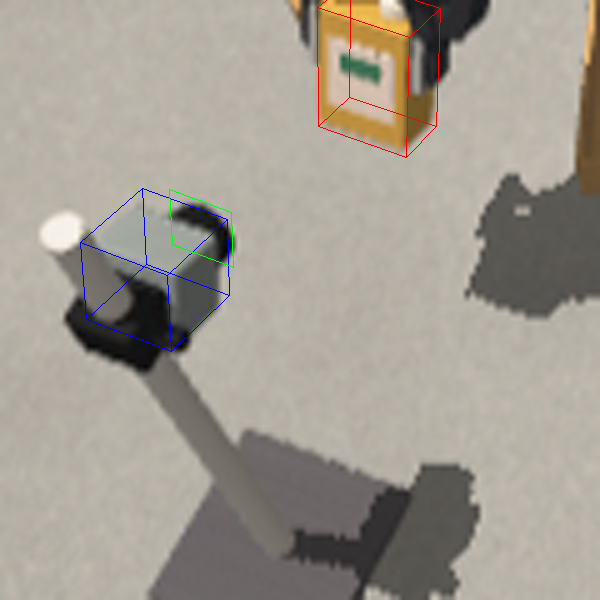

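The overlay fits both the tin and the camera head to about 2–3 mm. I'll trim the remaining 2 mm, let it settle and hand in.

Call:
servo_tool(
  rows=[1,0.001,0.002,0.001,0,0,0,1,0.001,0.002,0.001,0,0,0,1,0.001,0.002,0.001,0,0,0,1,0.001,0.002,0.001,0,0,0,1,0.001,0.002,0.001,0,0,0,1,0.001,0.002,0.001,0,0,0,1,0.001,0.002,0.001,0,0,0,1,0.001,0.002,0.001,0,0,0],
)

```text
time: 22.47
eef_pos: [0.5902, -0.2491, 0.2176]
orientation: [2.845, -0.808, 0.627]
ft_force: [1.0, 0.3, -2.0]
opening: 0.0536
grasp_force: 63.8
```

```bash
python3 -c "
from h import *
C=Rc(-32);RT=np.column_stack([C[:,0],-C[:,1],-C[:,2]]);plan([ 0.5901,-0.2491,0.2181],RT);s=arm.state();print(s['dq'],s['grasp_force'],s['opening'])
print(arm.hand_in())"
```

```text
shift [ 0.0002  0.0001 -0.0005] turn [-0.0017  0.0026  0.0049]
[-0.0003  0.0013  0.0043  0.0005 -0.0001  0.0009] 63.791985511779785 0.05362891020944924
the job is handed in; nothing more can be done
None
```

I put both paper balls in the carton, then handed in at about 22.5 s with the tin held still at the focus point, its label square to the lens to within the 2–3 mm I could measure.

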